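Work a soldering block loose from its packed tray

TASK

Fetch the soldering block with the rows of pinholes from the wooden tray, where the three blocks are packed too tightly for fingers. First nudge blocks sideways within the tray until the pinholed one, still lying on the tray floor, stands clear of its neighbours and the tray's end walls by a good finger's width on both long sides (17 mm or more); then lift it out and set it down flat in the middle of the steel stand, pinholes up, lined up with the stand's long side. The blocks are brittle: never press hard on one or drop it; keep the other two blocks lying flat in the tray and leave the hammer, pot and steel cube where they are.

Things in the scene. Friction and masses are not known exactly. Their poses are not given: they have to be found in the camera images.
- holed_block_center (a point): Ceramic soldering block 100 x 46 x 30 mm, grey, about 0.25 kg. The point is its centre, 15 mm over its underside; x along its 100 mm length, y across its width, z up. Its top carries 9 x 4 small dark pinholes, flush to the touch; otherwise like the plain ones. It may be anywhere in the row. Brittle: at most 60 N between it and the tray or stand.
- plain_block1_center (a point): Ceramic soldering block 100 x 46 x 30 mm, grey, about 0.25 kg. The point is its centre, 15 mm over its underside; x along its 100 mm length, y across its width, z up. Plain top. The three blocks start long side to long side, under 1 mm apart. Pressed lightly from above (12 to 16 N) near its centre, a block can be dragged sideways, pushing those ahead of it; it may slip a little.
- plain_block2_center (a point): Ceramic soldering block 100 x 46 x 30 mm, grey, about 0.25 kg. The point is its centre, 15 mm over its underside; x along its 100 mm length, y across its width, z up. Plain top, the same as the other plain block.
- tray: Fixed open wooden tray, outside 126 (x) x 222 (y) x 20 mm high; walls 10 mm, floor 8 mm thick; inside 106 x 202 mm, so the blocks stand 18 mm above the walls. Origin: centre of its underside; y along its length. The row of blocks starts against the end wall at -y; about 63 mm of floor is empty at the +y end. Blocks slide easily on the floor (friction about 0.25).
- stand_top (a point): Centre of the top face of the fixed steel stand, a flat plate 150 (x) x 90 (y) mm on four feet, its top 24 mm above the table; x along its long side.
- hammer_grip (a point): Handle of a jeweller's hammer lying on the bench; bystander.
- flux_pot_rim (a point): Centre of the mouth of a small white ceramic pot, 52 mm across and 40 mm high; bystander.
- doming_cube: Steel doming cube, 50 mm on each side, origin at the centre of its underside; bystander.
Not all that is in view belongs to the job. What is shaped like the part that bears holed_block_center but green or pink is not meant.

How it is judged (in metres and radians):
On the way:
1. still flat on the tray floor, the pinholed block has at least 15 mm free on both long sides, from either neighbour and from the end walls (distance between holed_block_center and plain_block1_center above 0.061 m and distance between holed_block_center and plain_block2_center above 0.061 m and y of holed_block_center in the frame of tray between -0.063 and 0.063 m and x of holed_block_center in the frame of tray between -0.012 and 0.012 m and z of holed_block_center in the frame of tray below 0.026 m and angle between holed_block_center's own z axis and vertical below 0.06 rad), for 0.2 s.
At the end, for the whole second after the job is handed in: The pinholed block rests released and still on the stand, flat and pinholes up, its centre within 15 mm of the middle of the stand's top and its length within 0.17 rad (10 degrees) of the stand's long side; both plain blocks lie flat on the tray floor inside the tray (horizontal distance between holed_block_center and stand_top below 0.015 m and angle between the x axis of holed_block_center and the x axis of stand_top, either way round below 0.17 rad and angle between holed_block_center's own z axis and vertical below 0.06 rad and z of holed_block_center in the frame of stand_top between 0.012 and 0.018 m and linear speed of holed_block below 0.02 m/s and angular speed of holed_block below 0.2 rad/s and x of plain_block1_center in the frame of tray between -0.01 and 0.01 m and y of plain_block1_center in the frame of tray between -0.082 and 0.082 m and z of each of plain_block1_center, plain_block2_center in the frame of tray below 0.027 m and angle between each of plain_block1_center, plain_block2_center's own z axis and vertical below 0.1 rad and x of plain_block2_center in the frame of tray between -0.01 and 0.01 m and y of plain_block2_center in the frame of tray between -0.082 and 0.082 m); the robot touches nothing.
It fails at once if a block presses or strikes the tray or the stand with more than 60 N (contact force between any of holed_block, plain_block1, plain_block2 and tray above 60 N or contact force between any of holed_block, plain_block1, plain_block2 and stand above 60 N).
It fails at once if the hammer, the pot or the steel cube is moved more than 20 mm (distance of any of hammer_grip, flux_pot_rim, doming_cube from where it was at the start of the episode above 0.02 m).
It also fails if it takes over 69 s, if anything falls off the work surface, if the arm or the gripper's body presses on something with over 40 N, if the wrist force passes 120 N, or if a joint passes its speed limit or range.

ROBOT

A 6-joint arm with a two-finger parallel gripper is mounted at the origin on the work surface. World frame = base frame: x ahead of the robot, y to its left, z up, the work surface at z = 0. Lengths are in mm, angles in rad, forces in N, time in s.
With the tool pointing down it reaches from about 350 to 975 mm from the base axis. Payload 7.1 kg.
Tool frame: the origin (TCP) lies at the very end of the fingers, on their centre line; the grasp point (between the pads) lies 19 mm behind it (ctrl.tcp_to_grasp is the distance from the TCP to the grasp point, in mm); z points along the fingers, x is the direction in which the jaws open and shut, and the axes are right-handed (so a half turn about z gives the same grasp; the last joint's range is limited). The gripper opens to 88 mm and grips with 3 to 60 N. Pads are 20 mm wide; open, the fingers measure 115 mm over their backs; the gripper's body (75 mm by 178 mm) begins 61 mm behind the grasp point.
Start: joints at [-1.324, 0.423, 1.63, -0, 1.089, -0.019], TCP at [164.194, -603.03, 192.275] pointing down, gripper open.
Joint ranges: [-3, 3], [-0.9, 2.11], [0.09, 2.58], [-1.31, 4.45], [0.11, 2.69], [-2.54, 2.54]. Speed limits (rad/s): [2.39, 2.39, 3.01, 3.14, 3.14, 3.14].

INTERFACE

Orientations are given as a rotation vector (axis times angle).
In Python, from workcell import get_obs, viewer, ctrl, masks_of gives the robot as it stands. The module is installed in compiled form; this text tells all that it offers.
- The arm moves only by the shell command python3 -m inch 'ROWS'. ROWS is JSON, a list of rows, each an object of numbers: "tx", "ty", "tz": the shift along the tool's x, y, z in cm; "ax", "ay", "az": the turn, a rotation vector about the tool's x, y, z in degrees; "jaw": the opening, from 0 (shut) to 1 (fully open). In form: [{"tx": .., "ty": .., "tz": .., "ax": .., "ay": .., "az": .., "jaw": ..}, ...]. A call has 1 to 12 rows; each row shifts and turns the commanded pose from where the row before left it, along the tool's axes as they then stand; what a row does not reach is not made up. A row lasts 1/8 s, in which the tool goes at most 62.5 mm and 10.7 degrees, less where a joint would pass 70% of its speed; a pose out of reach is approached as far as the arm can. A call is refused whole if a number of a shift passes 6.25 or a number of a turn 10.7, either way. A call with a gripper value outside its range is refused whole. The fingers move at their own pace and stop on an object; the grip force is fixed at half the most. Time passes only in rows, so rows that do not move let the fingers close. It gives the time, the measured TCP pose, the force and the opening at its end, in the units of the state.
- get_obs(): the state, without advancing time (a new reading comes with each control period).
- viewer.get_image(name): name is "scene" or "top" or "wrist"; returns (picture, depth): 420x560x3 uint8, red, green, blue; 420x560 float32, mm along the optical axis (not along the pixel's ray), 0 where there is no reading.
- viewer.get_calibration(name): a dict with "fx", "fy", "cx", "cy" (pixels), "distortion" ([k1, k2, p1, p2, k3] as OpenCV has them; the pictures are not rectified), "rvec" (rotation vector, rad) and "tvec" (3), from world to camera coordinates, as OpenCV has them. Camera axes: x right, y down, z forward; pixel columns grow to the right and rows downward; lengths in mm; the calibration is good to about 2 mm. A picture is of the moment at which its call begins: read the wrist's pose just before it. get_calibration takes no time and is no camera call; for the wrist camera it gives the pose at the moment of the call.
- ctrl.close_job(): hands the job in, once; it reports no verdict.
Trained networks look in the newest picture that a camera, given by its name, has taken for a name from the list of things; names that differ only in an ending like _2 or _b are one class to them, and where a whole thing is asked for, a point or a joint stands for the part that bears it (a point fixed in the world has none). Each returns a list of dicts, best first, with "score" (0 to 1); they miss things now and then, are a little off and sometimes report something else, mostly with a low value. They report only what shows in the picture. A call takes as long as a camera call. They do not tell look-alikes from the thing itself.
- masks_of(camera, thing): "pixels" (420x560 bool, what is visible of it) and "location" ([column, row] in pixels, amid what is visible of it).
The state is a dict: "t": time; "qpos": joint angles; "qvel": joint speeds; "joint_torque": joint torques, N m; "ee_pos": TCP position; "orientation": TCP orientation; "ft_force": force on the tool from outside, world axes, zero at the start; "moment": the same for the moment, N m; "width": finger opening in mm.
Only numpy, scipy, OpenCV 4.12 (cv2) and the standard library are available. Lean on these libraries where they do the work, as an engineer would, in place of code of your own. Each camera call takes 0.05 s, during which the arm holds its last target. There are 200 camera calls.

## Working session

There is one attempt and no reset: what is moved stays moved. The work goes in short steps, Python scripts to look and compute and a shell command to move; the robot and the scene stay as the last step left them, time stands still between calls to the robot, and variables do not carry over. Pictures are saved under pics/ and viewed, about 8 in all and at most 12, crops included, and the job is handed in when it is done.

```bash
mkdir -p pics
cat > h.py <<'E'
import numpy as np, cv2
from workcell import get_obs, viewer, ctrl, masks_of
from scipy.spatial.transform import Rotation as R
def snap(n,f=None):
    im,d=viewer.get_image(n); c=viewer.get_calibration(n)
    if f: cv2.imwrite('pics/'+f,im[:,:,::-1])
    return im,d,c
def world(c,px,d):
    px=np.atleast_2d(px).astype(float)
    K=np.array([[c['fx'],0,c['cx']],[0,c['fy'],c['cy']],[0,0,1]])
    u=cv2.undistortPoints(px[:,None,:],K,np.array(c['distortion'],float)).reshape(-1,2)
    p=np.c_[u,np.ones(len(u))]*np.asarray(d).reshape(-1,1)
    Rm=cv2.Rodrigues(np.array(c['rvec'],float))[0]
    return (p-np.array(c['tvec'],float).reshape(1,3))@Rm
def plane(c,px,z):
    a=world(c,px,np.full(len(np.atleast_2d(px)),1.));b=world(c,px,np.full(len(np.atleast_2d(px)),2.))
    v=b-a; o=a-v
    return o+v*((z-o[:,2])/v[:,2])[:,None]
def st():
    o=get_obs(); r=R.from_rotvec(o['orientation']).as_matrix()
    print('t',round(o['t'],2),'p',np.round(o['ee_pos'],1),'toolx',np.round(r[:,0],3),'tooly',np.round(r[:,1],3),'F',np.round(o['ft_force'],1),'w',round(o['width'],1),'q6',np.round(o['qpos'],2))
E
python3 - <<'E'
from h import *
st()
im,d,c=snap('top','top0.png')
for n in ['holed_block_center','plain_block1_center','tray','stand_top','hammer_grip','flux_pot_rim','doming_cube']:
    try: ms=masks_of('top',n)
    except Exception as e: print(n,e); continue
    for m in ms[:4]:
        ys,xs=np.nonzero(m['pixels']); dd=d[ys,xs]; k=dd>0
        w=world(c,np.c_[xs,ys][k],dd[k])
        zt=np.percentile(w[:,2],90); w2=w[w[:,2]>zt-6]
        r=cv2.minAreaRect(w2[:,:2].astype(np.float32))
        print(n,round(m['score'],2),np.round(m['location']),'ztop',round(zt,1),'rect',np.round(r[0],1),np.round(r[1],1),round(r[2],1))
E
```

```text
t 0.0 p [ 164.1 -602.5  191.5] toolx [ 0.263 -0.965 -0.002] tooly [-0.965 -0.263 -0.   ] F [-0.1  0.7  1. ] w 87.7 q6 [-1.32  0.42  1.63 -0.    1.09 -0.02]
holed_block_center 0.85 [443. 305.] ztop 33.3 rect [ 363.8 -365.5] [98.9 48.7] 33.2
holed_block_center 0.7 [445. 221.] ztop 33.3 rect [ 566.4 -372. ] [ 47.8 100.5] 64.3
holed_block_center 0.58 [383. 301.] ztop 33.4 rect [ 364.8 -209.1] [ 46.2 100.6] 84.2
holed_block_center 0.56 [397. 242.] ztop 41.7 rect [ 523.  -233.4] [46.9 98. ] 77.5
plain_block1_center 0.92 [377. 237.] ztop 41.5 rect [ 534.  -189.6] [48.9 98.7] 75.5
tray 0.57 [343. 223.] ztop 22.6 rect [ 542.7 -159.5] [219.5 125.8] 76.2
tray 0.51 [299. 137.] ztop 28.1 rect [793.  -22.9] [ 89.4 258.5] 5.0
stand_top 0.7 [235. 236.] ztop 27.5 rect [527.4 152.6] [ 89.4 148.6] 77.4
hammer_grip 0.76 [298. 135.] ztop 27.9 rect [793.  -22.9] [ 89.4 258.5] 5.0
flux_pot_rim 0.76 [298. 272.] ztop 41.6 rect [433.9   2.6] [48.9 47. ] 46.1
doming_cube 0.77 [135. 260.] ztop 53.3 rect [470.9 409.9] [48.4 49.8] 68.5
doming_cube 0.6 [296. 137.] ztop 28.2 rect [793.  -22.9] [ 89.4 258.5] 5.0
```

View pics/top0.png

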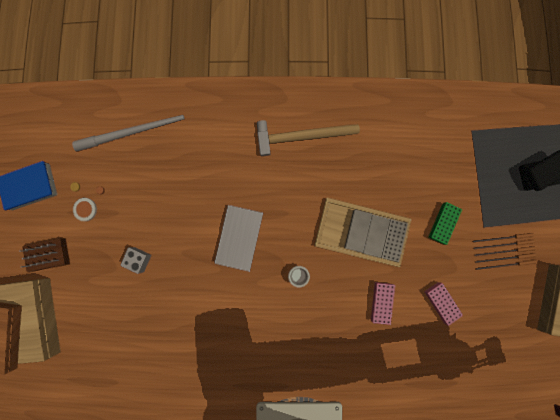

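The top view has +x up and +y to the left. The pinholed block is the rightmost, against the tray's -y wall, with the plain blocks at about (377,237) and (355,232). Next I go above the adjacent plain block.

```bash
python3 -m inch '[{"tx":-2.5,"ty":-3.85,"jaw":0},{"tx":-2.5,"ty":-3.85,"jaw":0},{"tx":-2.5,"ty":-3.85,"jaw":0},{"tx":-2.5,"ty":-3.85,"jaw":0},{"tx":-2.5,"ty":-3.85,"jaw":0},{"tx":-2.5,"ty":-3.85,"jaw":0},{"tx":-2.5,"ty":-3.85,"jaw":0},{"tx":-2.5,"ty":-3.85,"jaw":0},{"tx":-2.5,"ty":-3.85,"jaw":0},{"tx":-2.5,"ty":-3.85,"jaw":0},{"tx":-2.5,"ty":-3.85,"jaw":0},{"tx":-2.5,"ty":-3.85,"jaw":0}]'; python3 -m inch '[{"az":9.5,"jaw":0},{"az":9.5,"jaw":0},{"az":9.5,"jaw":0},{"jaw":0},{"jaw":0},{"jaw":0}]'
cat > look.py <<'E'
from h import *
import sys
st()
im,d,c=snap('wrist',sys.argv[1])
o=get_obs();r=R.from_rotvec(o['orientation']).as_matrix()
for n in ['holed_block_center','plain_block1_center','tray']:
    for m in masks_of('wrist',n)[:3]:
        ys,xs=np.nonzero(m['pixels']); dd=d[ys,xs]; k=dd>0
        w=world(c,np.c_[xs,ys][k],dd[k]); zt=np.percentile(w[:,2],90); w2=w[w[:,2]>zt-5]
        q=cv2.minAreaRect(w2[:,:2].astype(np.float32))
        e=np.array([*q[0],0])-np.array([*o['ee_pos'][:2],0])
        print(n,round(m['score'],2),np.round(m['location']),'z',round(np.median(w2[:,2]),1),np.round(q[0],1),np.round(q[1],1),round(q[2],1),'offset tool cm',np.round(r.T@e/10,2)[:2])
E
python3 look.py w0.png
```

```text
t 0.4 p [ 164.2 -602.9  192.2] toolx [ 0.263 -0.965 -0.   ] tooly [-0.965 -0.263 -0.   ] F [0.5 0.2 0.2] w 88.0 q6 [-1.32  0.42  1.63  0.    1.09 -0.02]$[0]: bad value
$[0]: bad value
```

View pics/w0.png

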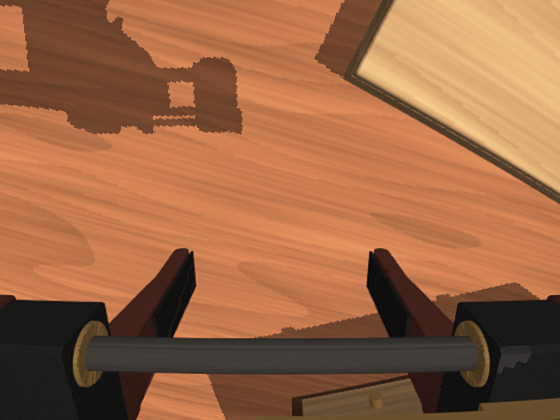

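The arm did not move: the rows were refused. The wrist view shows only bench and another board. Perhaps every field is required, so I'll try a full row.

```bash
python3 -m inch '[{"tx":-2.5,"ty":-3.85,"tz":0,"ax":0,"ay":0,"az":0,"jaw":0.0}]'; python3 -m inch '[{"tx":-2.5,"ty":-3.85,"tz":0.0,"ax":0.0,"ay":0.0,"az":0.0,"jaw":0.02}]'
```

```text
t: 0.72
ee_pos: [194.0, -570.2, 192.3]
orientation: [2.492, -1.911, 0.002]
ft_force: [0.4, 0.1, 0.1]
width: 81.4
t: 0.85
ee_pos: [225.7, -534.0, 192.2]
orientation: [-2.495, 1.909, -0.0]
ft_force: [0.2, -0.2, 0.7]
width: 71.6
```

All fields are needed. I'll carry on.

```bash
python3 -m inch '[{"tx":-2.5,"ty":-3.85,"tz":0,"ax":0,"ay":0,"az":0,"jaw":0},{"tx":-2.5,"ty":-3.85,"tz":0,"ax":0,"ay":0,"az":0,"jaw":0},{"tx":-2.5,"ty":-3.85,"tz":0,"ax":0,"ay":0,"az":0,"jaw":0},{"tx":-2.5,"ty":-3.85,"tz":0,"ax":0,"ay":0,"az":0,"jaw":0},{"tx":-2.5,"ty":-3.85,"tz":0,"ax":0,"ay":0,"az":0,"jaw":0},{"tx":-2.5,"ty":-3.85,"tz":0,"ax":0,"ay":0,"az":0,"jaw":0},{"tx":-2.5,"ty":-3.85,"tz":0,"ax":0,"ay":0,"az":0,"jaw":0},{"tx":-2.5,"ty":-3.85,"tz":0,"ax":0,"ay":0,"az":0,"jaw":0},{"tx":-2.5,"ty":-3.85,"tz":0,"ax":0,"ay":0,"az":0,"jaw":0},{"tx":-2.5,"ty":-3.85,"tz":0,"ax":0,"ay":0,"az":0,"jaw":0}]'; python3 -m inch '[{"tx":0,"ty":0,"tz":0,"ax":0,"ay":0,"az":9.5,"jaw":0},{"tx":0,"ty":0,"tz":0,"ax":0,"ay":0,"az":9.5,"jaw":0},{"tx":0,"ty":0,"tz":0,"ax":0,"ay":0,"az":9.5,"jaw":0},{"tx":0,"ty":0,"tz":0,"ax":0,"ay":0,"az":0,"jaw":0},{"tx":0,"ty":0,"tz":0,"ax":0,"ay":0,"az":0,"jaw":0}]'
python3 look.py w1.png
```

```text
t: 2.1
ee_pos: [532.2, -191.0, 192.5]
orientation: [-2.496, 1.907, -0.001]
ft_force: [0.3, -0.8, 0.7]
width: 0.3
t: 2.72
ee_pos: [531.2, -192.2, 192.3]
orientation: [-1.954, 2.46, -0.0]
ft_force: [-0.6, -0.0, 0.9]
width: 0.6
t 2.73 p [ 531.2 -192.2  192.3] toolx [-0.227 -0.974  0.   ] tooly [-0.974  0.227 -0.   ] F [-0.6 -0.   0.9] w 0.6 q6 [-0.37  0.34  1.76  0.    1.04  1.43]
holed_block_center 0.88 [325. 283.] z 29.7 [ 458.6 -208.5] [162.4  41.1] 9.3 offset tool cm [3.23 6.69]
holed_block_center 0.67 [326. 181.] z 37.5 [ 523.8 -235. ] [47.6 99.4] 75.9 offset tool cm [ 4.33 -0.25]
holed_block_center 0.66 [445. 107.] z 29.6 [ 566.6 -373. ] [47.8 99.5] 65.6 offset tool cm [16.79 -7.56]
plain_block1_center 0.95 [280. 179.] z 37.5 [ 534.7 -190.1] [46.9 99.1] 75.9 offset tool cm [-0.29 -0.3 ]
plain_block1_center 0.66 [192. 162.] z 19.5 [ 544.1 -160.7] [223.  126.1] 76.1 offset tool cm [-3.37 -0.55]
tray 0.7 [189. 163.] z 19.5 [ 544.1 -160.8] [223.  126.1] 76.1 offset tool cm [-3.36 -0.55]
```

View pics/w1.png

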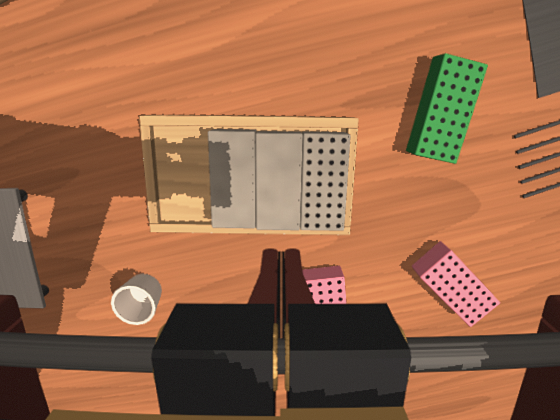

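All three blocks and the tray are seen cleanly, with depths as expected: plain A at (280,179), holed at (326,181), and the gap on the left (+y). I descend over plain A.

```bash
python3 -m inch '[{"tx":-0.29,"ty":-0.3,"tz":2,"ax":0,"ay":0,"az":0.9,"jaw":0},{"tx":0,"ty":0,"tz":3,"ax":0,"ay":0,"az":0,"jaw":0},{"tx":0,"ty":0,"tz":3,"ax":0,"ay":0,"az":0,"jaw":0},{"tx":0,"ty":0,"tz":3,"ax":0,"ay":0,"az":0,"jaw":0},{"tx":0,"ty":0,"tz":2.5,"ax":0,"ay":0,"az":0,"jaw":0},{"tx":0,"ty":0,"tz":1,"ax":0,"ay":0,"az":0,"jaw":0},{"tx":0,"ty":0,"tz":0.5,"ax":0,"ay":0,"az":0,"jaw":0},{"tx":0,"ty":0,"tz":0,"ax":0,"ay":0,"az":0,"jaw":0}]';  python3 -m inch '[{"tx":0,"ty":0,"tz":0.2,"ax":0,"ay":0,"az":0,"jaw":0},{"tx":0,"ty":0,"tz":0,"ax":0,"ay":0,"az":0,"jaw":0}]'; python3 -m inch '[{"tx":0,"ty":0,"tz":0.1,"ax":0,"ay":0,"az":0,"jaw":0},{"tx":0,"ty":0,"tz":0,"ax":0,"ay":0,"az":0,"jaw":0}]'
```

```text
t: 3.92
ee_pos: [535.1, -190.2, 42.7]
orientation: [-1.93, 2.478, -0.001]
ft_force: [-0.5, 0.2, -0.8]
width: 0.5
t: 4.18
ee_pos: [535.1, -190.2, 40.8]
orientation: [-1.93, 2.478, -0.001]
ft_force: [0.4, 0.7, 0.1]
width: 0.2
t: 4.42
ee_pos: [534.8, -190.1, 39.4]
orientation: [-1.93, 2.478, -0.0]
ft_force: [0.1, 0.3, -0.3]
width: 0.6
```

```bash
for i in 1; do python3 -m inch '[{"tx":0,"ty":0,"tz":0.1,"ax":0,"ay":0,"az":0,"jaw":0},{"tx":0,"ty":0,"tz":0,"ax":0,"ay":0,"az":0,"jaw":0}]'; done; python3 -m inch '[{"tx":0,"ty":0,"tz":0.05,"ax":0,"ay":0,"az":0,"jaw":0},{"tx":0,"ty":0,"tz":0,"ax":0,"ay":0,"az":0,"jaw":0}]'; python3 -m inch '[{"tx":0,"ty":0,"tz":0.05,"ax":0,"ay":0,"az":0,"jaw":0},{"tx":0,"ty":0,"tz":0,"ax":0,"ay":0,"az":0,"jaw":0}]'
```

```text
t: 4.68
ee_pos: [534.7, -190.1, 38.2]
orientation: [1.93, -2.478, -0.0]
ft_force: [-0.1, 0.5, -0.5]
width: 0.2
t: 4.92
ee_pos: [534.7, -190.1, 37.7]
orientation: [1.93, -2.478, -0.0]
ft_force: [0.3, 0.7, -0.8]
width: 0.4
t: 5.18
ee_pos: [534.7, -190.1, 37.2]
orientation: [1.93, -2.478, -0.0]
ft_force: [-0.5, -0.1, 0.1]
width: 0.5
```

```bash
python3 -m inch '[{"tx":0,"ty":0,"tz":0.05,"ax":0,"ay":0,"az":0,"jaw":0},{"tx":0,"ty":0,"tz":0,"ax":0,"ay":0,"az":0,"jaw":0}]' | grep -E 'pos|force'; python3 -m inch '[{"tx":0,"ty":0,"tz":0.03,"ax":0,"ay":0,"az":0,"jaw":0},{"tx":0,"ty":0,"tz":0,"ax":0,"ay":0,"az":0,"jaw":0}]'| grep -E 'pos|force'
```

```text
ee_pos: [534.7, -190.1, 36.7]
ft_force: [-0.3, -2.0, -0.1]
ee_pos: [534.8, -190.1, 36.5]
ft_force: [-0.1, -0.3, -0.5]
```

```bash
python3 -m inch '[{"tx":0,"ty":0,"tz":0.04,"ax":0,"ay":0,"az":0,"jaw":0},{"tx":0,"ty":0,"tz":0,"ax":0,"ay":0,"az":0,"jaw":0}]' | grep -E 'pos|force'; python3 -m inch '[{"tx":0,"ty":0,"tz":0.03,"ax":0,"ay":0,"az":0,"jaw":0},{"tx":0,"ty":0,"tz":0,"ax":0,"ay":0,"az":0,"jaw":0}]'| grep -E 'pos|force'
```

```text
ee_pos: [534.7, -190.1, 36.0]
ft_force: [0.5, 0.0, -0.5]
ee_pos: [534.8, -190.1, 35.8]
ft_force: [0.1, 0.1, 0.7]
```

```bash
python3 -m inch '[{"tx":0,"ty":0,"tz":0.03,"ax":0,"ay":0,"az":0,"jaw":0},{"tx":0,"ty":0,"tz":0,"ax":0,"ay":0,"az":0,"jaw":0}]' | grep -E 'pos|force'; python3 -m inch '[{"tx":0,"ty":0,"tz":0.03,"ax":0,"ay":0,"az":0,"jaw":0},{"tx":0,"ty":0,"tz":0,"ax":0,"ay":0,"az":0,"jaw":0}]'| grep -E 'pos|force';python3 -c "
from h import *
im,d,c=snap('wrist','w2.png')"
```

```text
ee_pos: [534.7, -190.1, 35.5]
ft_force: [0.1, 0.2, 0.6]
ee_pos: [534.7, -190.0, 35.1]
ft_force: [0.4, -0.3, 0.1]
```

View pics/w2.png

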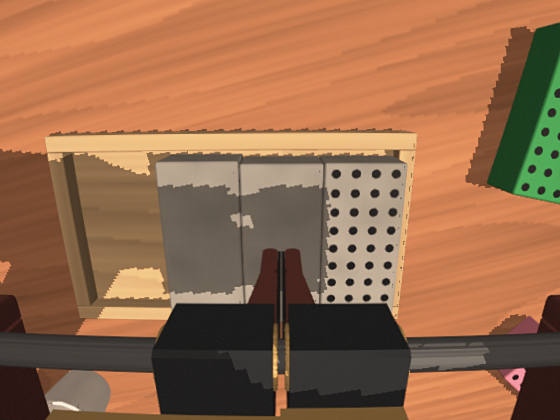

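Closed fingers end at about (282,252) over plain A, which spans columns 240-323. They are not visibly pressing, so I continue down in small steps.

```bash
python3 -m inch '[{"tx":0,"ty":0,"tz":0.03,"ax":0,"ay":0,"az":0,"jaw":0},{"tx":0,"ty":0,"tz":0,"ax":0,"ay":0,"az":0,"jaw":0}]' | grep -E 'pos|force'; python3 -m inch '[{"tx":0,"ty":0,"tz":0.03,"ax":0,"ay":0,"az":0,"jaw":0},{"tx":0,"ty":0,"tz":0,"ax":0,"ay":0,"az":0,"jaw":0}]'| grep -E 'pos|force'; python3 -m inch '[{"tx":0,"ty":0,"tz":0.03,"ax":0,"ay":0,"az":0,"jaw":0},{"tx":0,"ty":0,"tz":0,"ax":0,"ay":0,"az":0,"jaw":0}]'| grep -E 'pos|force'
```

```text
ee_pos: [534.7, -190.1, 34.8]
ft_force: [-0.1, -0.3, -0.2]
ee_pos: [534.7, -190.1, 34.6]
ft_force: [0.1, -0.6, -0.6]
ee_pos: [534.8, -190.1, 34.3]
ft_force: [-0.3, -0.5, 0.3]
```

Run:
```python
from h import *
im,d,c=snap('wrist'); st()
for u,v in [(270,250),(272,254),(295,252),(275,256),(290,256),(255,250),(255,235),(310,250),(275,240),(200,250),(360,240)]:
    print(u,v,np.round(world(c,[u,v],[d[v,u]])[0],1))
print(np.round(cv2.Rodrigues(np.array(c['rvec'],float))[0].T@-np.array(c['tvec'],float).reshape(3),1))
s=im[225:315,225:340]; cv2.imwrite('pics/w3.png',cv2.resize(s,None,fx=6,fy=6)[:,:,::-1])
```

```text
t 7.53 p [ 534.8 -190.1   34.3] toolx [-0.245 -0.97   0.   ] tooly [-0.97   0.245 -0.   ] F [ 0.1 -0.7  0.2] w 0.7 q6 [-0.36  0.57  1.85 -0.    0.73  1.46]
270 250 [ 548.2 -188.4   67.2]
272 254 [ 547.6 -189.4   71.2]
295 252 [ 544.8 -200.1   68.5]
275 256 [ 547.4 -190.8   73.9]
290 256 [ 545.4 -197.6   73.1]
255 250 [ 537.5 -175.7   36.4]
255 235 [ 546.8 -178.3   37.3]
310 250 [ 529.8 -206.7   36.7]
275 240 [ 541.1 -188.7   37.5]
200 250 [ 545.6 -144.7   37.3]
360 240 [ 529.2 -236.1   37.7]
[ 614.5 -210.4  226.2]
```

View pics/w3.png

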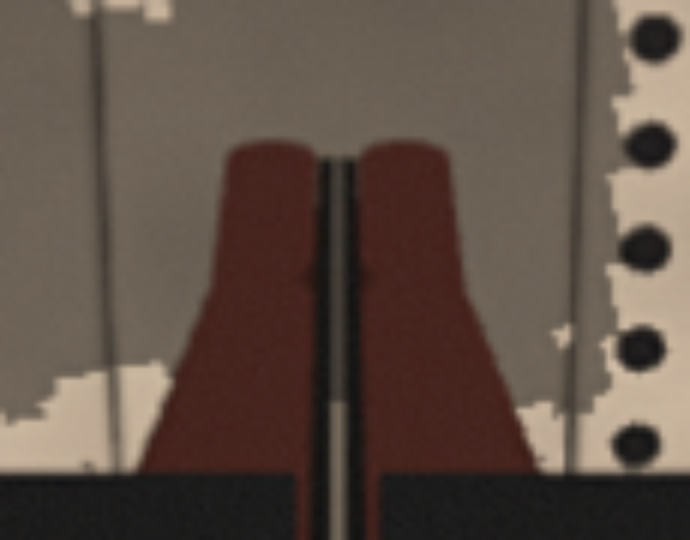

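The depth image puts the finger ends at z≈66 while the TCP reads 34, and there is no contact. So the stated TCP seems to sit beyond the actual finger ends. I'll check this more carefully before descending.

```bash
cat > tip.py <<'E'
from h import *
st(); im,d,c=snap('wrist')
o=get_obs(); r=R.from_rotvec(o['orientation']).as_matrix()
ys,xs=np.mgrid[225:300,225:340]; ys=ys.ravel();xs=xs.ravel();k=d[ys,xs]>0
w=world(c,np.c_[xs,ys][k],d[ys,xs][k]); t=(w-np.array(o['ee_pos']))@r
m=(abs(t[:,0])<18)&(w[:,2]>42)
f=t[m]; print('lowest finger pts: tool z',np.round(np.percentile(f[:,2],[98,99,100]),1),'world z',np.round(w[m][:,2].min(),1))
g=f[f[:,2]>np.percentile(f[:,2],95)]; print('near tip tool x,y',np.round(g.min(0),1),np.round(g.max(0),1))
b=t[w[:,2]<42]; print('block top z',np.round(np.median(w[w[:,2]<42][:,2]),1))
E
python3 tip.py; python3 -c "
from h import *
print(ctrl.tcp_to_grasp,[a for a in dir(ctrl) if a[0]!='_'])"
```

```text
t 7.53 p [ 534.8 -190.1   34.3] toolx [-0.245 -0.97   0.   ] tooly [-0.97   0.245 -0.   ] F [ 0.1 -0.7  0.2] w 0.7 q6 [-0.36  0.57  1.85 -0.    0.73  1.46]
lowest finger pts: tool z [-31.8 -30.8 -28.6] world z 62.9
near tip tool x,y [ -8.9 -13.  -34.3] [  9.3 -10.5 -28.6]
block top z 37.5
18.700000000000003 ['Unreachable', 'close_job', 'tcp_to_grasp']
```

The finger ends are at z≈63, about 28 mm above the reported TCP, with roughly 25 mm still to go. I descend 10 mm and recheck.

```bash
for k in a; do python3 -m inch '[{"tx":0,"ty":0,"tz":0.1,"ax":0,"ay":0,"az":0,"jaw":0},{"tx":0,"ty":0,"tz":0.1,"ax":0,"ay":0,"az":0,"jaw":0}]' | grep -E 'pos|force'; done; python3 -m inch '[{"tx":0,"ty":0,"tz":0.2,"ax":0,"ay":0,"az":0,"jaw":0},{"tx":0,"ty":0,"tz":0.1,"ax":0,"ay":0,"az":0,"jaw":0}]' | grep -E 'pos|force'; python3 -m inch '[{"tx":0,"ty":0,"tz":0.2,"ax":0,"ay":0,"az":0,"jaw":0},{"tx":0,"ty":0,"tz":0.2,"ax":0,"ay":0,"az":0,"jaw":0}]' | grep -E 'pos|force'; python3 tip.py
```

```text
ee_pos: [534.7, -190.1, 32.2]
ft_force: [0.2, -0.4, 0.5]
ee_pos: [534.6, -190.0, 29.1]
ft_force: [-0.1, 0.3, -0.5]
ee_pos: [534.8, -190.1, 25.1]
ft_force: [-0.5, 0.8, 0.5]
t 8.32 p [ 534.8 -190.1   25.1] toolx [-0.245 -0.97  -0.   ] tooly [-0.97   0.245  0.   ] F [-0.5  0.8  0.5] w 0.8 q6 [-0.36  0.58  1.85  0.    0.71  1.46]
lowest finger pts: tool z [-31.8 -30.9 -29.2] world z 54.1
near tip tool x,y [ -8.8 -13.  -34.2] [  9.3 -10.6 -29.2]
block top z 37.3
```

```bash
python3 -m inch '[{"tx":0,"ty":0,"tz":0.1,"ax":0,"ay":0,"az":0,"jaw":0},{"tx":0,"ty":0,"tz":0.1,"ax":0,"ay":0,"az":0,"jaw":0}]' | grep -E 'pos|force';python3 -m inch '[{"tx":0,"ty":0,"tz":0.1,"ax":0,"ay":0,"az":0,"jaw":0},{"tx":0,"ty":0,"tz":0.1,"ax":0,"ay":0,"az":0,"jaw":0}]' | grep -E 'pos|force'; python3 -m inch '[{"tx":0,"ty":0,"tz":0.1,"ax":0,"ay":0,"az":0,"jaw":0},{"tx":0,"ty":0,"tz":0.1,"ax":0,"ay":0,"az":0,"jaw":0}]' | grep -E 'pos|force';python3 -m inch '[{"tx":0,"ty":0,"tz":0.1,"ax":0,"ay":0,"az":0,"jaw":0},{"tx":0,"ty":0,"tz":0.1,"ax":0,"ay":0,"az":0,"jaw":0}]' | grep -E 'pos|force'
```

```text
ee_pos: [534.8, -190.1, 23.3]
ft_force: [0.0, -0.1, 0.6]
ee_pos: [534.7, -190.1, 21.2]
ft_force: [-0.8, 0.3, -0.6]
ee_pos: [534.8, -190.1, 19.2]
ft_force: [-0.0, 0.0, -0.2]
ee_pos: [534.7, -190.1, 17.2]
ft_force: [0.3, -0.0, 0.1]
```

```bash
python3 -m inch '[{"tx":0,"ty":0,"tz":0.1,"ax":0,"ay":0,"az":0,"jaw":0},{"tx":0,"ty":0,"tz":0.1,"ax":0,"ay":0,"az":0,"jaw":0}]' | grep -E 'pos|force'; python3 -m inch '[{"tx":0,"ty":0,"tz":0.1,"ax":0,"ay":0,"az":0,"jaw":0},{"tx":0,"ty":0,"tz":0.05,"ax":0,"ay":0,"az":0,"jaw":0}]' | grep -E 'pos|force';  python3 -m inch '[{"tx":0,"ty":0,"tz":0.05,"ax":0,"ay":0,"az":0,"jaw":0},{"tx":0,"ty":0,"tz":0,"ax":0,"ay":0,"az":0,"jaw":0}]' | grep -E 'pos|force'; python3 tip.py
```

```text
ee_pos: [534.8, -190.1, 15.2]
ft_force: [0.0, -0.7, -0.3]
ee_pos: [534.7, -190.1, 13.7]
ft_force: [0.1, 0.1, -0.0]
ee_pos: [534.7, -190.1, 13.2]
ft_force: [-0.1, 0.0, 0.9]
t 10.12 p [ 534.7 -190.1   13.2] toolx [-0.245 -0.97   0.   ] tooly [-0.97   0.245  0.   ] F [-0.1  0.   0.9] w 0.8 q6 [-0.36  0.6   1.85 -0.    0.69  1.46]
lowest finger pts: tool z [-31.8 -30.9 -29. ] world z 42.3
near tip tool x,y [ -8.8 -12.9 -34.2] [  9.3 -10.6 -29. ]
block top z 37.5
```

```bash
python3 -m inch '[{"tx":0,"ty":0,"tz":0.05,"ax":0,"ay":0,"az":0,"jaw":0},{"tx":0,"ty":0,"tz":0.05,"ax":0,"ay":0,"az":0,"jaw":0}]' | grep -E 'pos|force'; python3 -m inch '[{"tx":0,"ty":0,"tz":0.05,"ax":0,"ay":0,"az":0,"jaw":0},{"tx":0,"ty":0,"tz":0.05,"ax":0,"ay":0,"az":0,"jaw":0}]' | grep -E 'pos|force';  python3 -m inch '[{"tx":0,"ty":0,"tz":0.04,"ax":0,"ay":0,"az":0,"jaw":0},{"tx":0,"ty":0,"tz":0.04,"ax":0,"ay":0,"az":0,"jaw":0}]' | grep -E 'pos|force';python3 -m inch '[{"tx":0,"ty":0,"tz":0.03,"ax":0,"ay":0,"az":0,"jaw":0},{"tx":0,"ty":0,"tz":0,"ax":0,"ay":0,"az":0,"jaw":0}]' | grep -E 'pos|force'
```

```text
ee_pos: [534.8, -190.1, 12.3]
ft_force: [-0.6, -0.7, 0.0]
ee_pos: [534.7, -190.1, 11.2]
ft_force: [0.1, -1.3, 0.1]
ee_pos: [534.7, -190.1, 10.4]
ft_force: [0.5, 0.5, 0.5]
ee_pos: [534.7, -190.0, 10.1]
ft_force: [0.1, -0.8, 0.1]
```

```bash
for i in 1; do python3 -m inch '[{"tx":0,"ty":0,"tz":0.04,"ax":0,"ay":0,"az":0,"jaw":0},{"tx":0,"ty":0,"tz":0,"ax":0,"ay":0,"az":0,"jaw":0}]' | grep -E 'pos|force'; done; python3 -m inch '[{"tx":0,"ty":0,"tz":0.03,"ax":0,"ay":0,"az":0,"jaw":0},{"tx":0,"ty":0,"tz":0,"ax":0,"ay":0,"az":0,"jaw":0}]' | grep -E 'pos|force'; python3 -m inch '[{"tx":0,"ty":0,"tz":0.03,"ax":0,"ay":0,"az":0,"jaw":0},{"tx":0,"ty":0,"tz":0,"ax":0,"ay":0,"az":0,"jaw":0}]' | grep -E 'pos|force'; python3 -m inch '[{"tx":0,"ty":0,"tz":0.03,"ax":0,"ay":0,"az":0,"jaw":0},{"tx":0,"ty":0,"tz":0,"ax":0,"ay":0,"az":0,"jaw":0}]' | grep -E 'pos|force'
```

```text
ee_pos: [534.7, -190.0, 9.7]
ft_force: [0.3, -0.7, 0.2]
ee_pos: [534.8, -190.1, 9.5]
ft_force: [-0.3, 0.5, -0.0]
ee_pos: [534.7, -190.1, 9.2]
ft_force: [-0.2, 0.7, 0.1]
ee_pos: [534.8, -190.1, 8.8]
ft_force: [0.7, 0.4, 0.3]
```

```bash
python3 -m inch '[{"tx":0,"ty":0,"tz":0.03,"ax":0,"ay":0,"az":0,"jaw":0},{"tx":0,"ty":0,"tz":0,"ax":0,"ay":0,"az":0,"jaw":0}]' | grep -E 'pos|force'; python3 -m inch '[{"tx":0,"ty":0,"tz":0.03,"ax":0,"ay":0,"az":0,"jaw":0},{"tx":0,"ty":0,"tz":0,"ax":0,"ay":0,"az":0,"jaw":0}]' | grep -E 'pos|force'; python3 -m inch '[{"tx":0,"ty":0,"tz":0.03,"ax":0,"ay":0,"az":0,"jaw":0},{"tx":0,"ty":0,"tz":0,"ax":0,"ay":0,"az":0,"jaw":0}]' | grep -E 'pos|force'; sed -i 's/>42/>39.5/;s/<42/<39.5/g' tip.py; python3 tip.py
```

```text
ee_pos: [534.7, -190.1, 8.5]
ft_force: [1.5, 0.2, -0.1]
ee_pos: [534.8, -190.1, 8.3]
ft_force: [-0.1, -1.1, 0.8]
ee_pos: [534.8, -190.1, 8.0]
ft_force: [-0.7, -0.1, 1.3]
t 12.93 p [ 534.8 -190.1    8. ] toolx [-0.245 -0.97   0.   ] tooly [-0.97   0.245 -0.   ] F [-0.7 -0.1  1.3] w 0.4 q6 [-0.36  0.61  1.85  0.    0.68  1.46]
lowest finger pts: tool z [-33.1 -32.3 -31.5] world z 39.5
near tip tool x,y [ -8.8 -13.1 -35.2] [  9.3 -10.4 -31.5]
block top z 37.5
```

```bash
python3 -m inch '[{"tx":0,"ty":0,"tz":0.03,"ax":0,"ay":0,"az":0,"jaw":0},{"tx":0,"ty":0,"tz":0,"ax":0,"ay":0,"az":0,"jaw":0}]' | grep -E 'pos|force'; python3 -m inch '[{"tx":0,"ty":0,"tz":0.03,"ax":0,"ay":0,"az":0,"jaw":0},{"tx":0,"ty":0,"tz":0,"ax":0,"ay":0,"az":0,"jaw":0}]' | grep -E 'pos|force'; python3 -m inch '[{"tx":0,"ty":0,"tz":0.03,"ax":0,"ay":0,"az":0,"jaw":0},{"tx":0,"ty":0,"tz":0,"ax":0,"ay":0,"az":0,"jaw":0}]' | grep -E 'pos|force'
```

```text
ee_pos: [534.8, -190.1, 8.0]
ft_force: [-1.2, 0.7, 5.6]
ee_pos: [534.8, -190.1, 8.0]
ft_force: [-1.7, 0.7, 9.2]
ee_pos: [534.8, -190.1, 7.9]
ft_force: [-3.2, 0.4, 11.9]
```

Contact: the real finger ends lie 30 mm behind the reported TCP. Force grows by about 13 N per mm. I set about 14 N and drag along tool -x (tray +y).

```bash
python3 -m inch '[{"tx":0,"ty":0,"tz":0.02,"ax":0,"ay":0,"az":0,"jaw":0},{"tx":-0.1,"ty":0,"tz":0,"ax":0,"ay":0,"az":0,"jaw":0},{"tx":-0.2,"ty":0,"tz":0,"ax":0,"ay":0,"az":0,"jaw":0},{"tx":-0.2,"ty":0,"tz":0,"ax":0,"ay":0,"az":0,"jaw":0}]' | grep -E 'pos|force'; python3 -m inch '[{"tx":-0.3,"ty":0,"tz":0,"ax":0,"ay":0,"az":0,"jaw":0},{"tx":-0.3,"ty":0,"tz":0,"ax":0,"ay":0,"az":0,"jaw":0},{"tx":-0.3,"ty":0,"tz":0,"ax":0,"ay":0,"az":0,"jaw":0},{"tx":-0.3,"ty":0,"tz":0,"ax":0,"ay":0,"az":0,"jaw":0}]' | grep -E 'pos|force'; python3 -c "
from h import *
snap('wrist','w4.png')"
```

```text
ee_pos: [537.0, -186.4, 7.9]
ft_force: [-1.7, -4.0, 9.1]
ee_pos: [540.3, -174.7, 7.9]
ft_force: [-0.6, -2.8, 8.7]
```

View pics/w4.png

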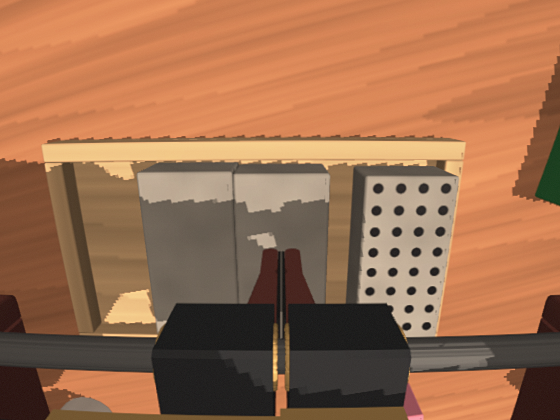

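It works: the two plain blocks slid together and a gap opened (columns 328-358). I continue about 38 mm, with a bit more pressure.

```bash
python3 -m inch '[{"tx":-0.2,"ty":0,"tz":0.03,"ax":0,"ay":0,"az":0,"jaw":0},{"tx":-0.35,"ty":0,"tz":0,"ax":0,"ay":0,"az":0,"jaw":0},{"tx":-0.35,"ty":0,"tz":0,"ax":0,"ay":0,"az":0,"jaw":0},{"tx":-0.35,"ty":0,"tz":0,"ax":0,"ay":0,"az":0,"jaw":0}]' | grep -E 'pos|force'; python3 -m inch '[{"tx":-0.35,"ty":0,"tz":0,"ax":0,"ay":0,"az":0,"jaw":0},{"tx":-0.35,"ty":0,"tz":0,"ax":0,"ay":0,"az":0,"jaw":0},{"tx":-0.35,"ty":0,"tz":0,"ax":0,"ay":0,"az":0,"jaw":0},{"tx":-0.35,"ty":0,"tz":0,"ax":0,"ay":0,"az":0,"jaw":0}]' | grep -E 'pos|force';python3 -m inch '[{"tx":-0.35,"ty":0,"tz":0,"ax":0,"ay":0,"az":0,"jaw":0},{"tx":-0.35,"ty":0,"tz":0,"ax":0,"ay":0,"az":0,"jaw":0},{"tx":-0.3,"ty":0,"tz":0,"ax":0,"ay":0,"az":0,"jaw":0},{"tx":0,"ty":0,"tz":0,"ax":0,"ay":0,"az":0,"jaw":0}]' | grep -E 'pos|force'; python3 look.py w5.png
```

```text
ee_pos: [543.7, -162.8, 7.9]
ft_force: [-0.8, -4.5, 10.8]
ee_pos: [547.1, -149.1, 7.9]
ft_force: [-1.4, -4.7, 10.5]
ee_pos: [549.6, -139.1, 8.0]
ft_force: [-0.7, -2.9, 11.2]
t 16.27 p [ 549.6 -139.1    8. ] toolx [-0.245 -0.97   0.001] tooly [-0.97   0.245 -0.004] F [-0.7 -2.9 11.2] w 0.8 q6 [-0.27  0.61  1.86 -0.    0.67  1.55]
holed_block_center 0.95 [437. 400.] z 27.1 [ 479.7 -186.8] [172.2  39.5] 23.5 offset tool cm [6.34 5.61]
holed_block_center 0.75 [463. 250.] z 37.6 [ 532.5 -217.4] [88.  92.1] 77.3 offset tool cm [ 8.01 -0.26]
plain_block1_center 0.93 [282. 215.] z 37.5 [ 556.4 -141.1] [46.7 86.6] 76.2 offset tool cm [ 0.03 -0.71]
tray 0.65 [351. 188.] z 19.4 [ 548.3 -161.8] [222.5 118. ] 76.0 offset tool cm [ 2.24 -0.43]
```

Plain A moved about 52 mm. I lift and hop over to the pinholed block.

```bash
python3 -m inch '[{"tx":0,"ty":0,"tz":-0.8,"ax":0,"ay":0,"az":0,"jaw":0},{"tx":2,"ty":0.05,"tz":-0.5,"ax":0,"ay":0,"az":0,"jaw":0},{"tx":3,"ty":0.05,"tz":0,"ax":0,"ay":0,"az":0,"jaw":0},{"tx":3,"ty":0.05,"tz":0,"ax":0,"ay":0,"az":0,"jaw":0},{"tx":1.9,"ty":0,"tz":0,"ax":0,"ay":0,"az":0,"jaw":0},{"tx":0,"ty":0,"tz":0.5,"ax":0,"ay":0,"az":0,"jaw":0},{"tx":0,"ty":0,"tz":0.4,"ax":0,"ay":0,"az":0,"jaw":0},{"tx":0,"ty":0,"tz":0.1,"ax":0,"ay":0,"az":0,"jaw":0},{"tx":0,"ty":0,"tz":0,"ax":0,"ay":0,"az":0,"jaw":0}]' | grep -E 'pos|force'; python3 -m inch '[{"tx":0,"ty":0,"tz":0.1,"ax":0,"ay":0,"az":0,"jaw":0},{"tx":0,"ty":0,"tz":0,"ax":0,"ay":0,"az":0,"jaw":0}]' | grep -E 'pos|force'
```

```text
ee_pos: [522.3, -233.1, 9.4]
ft_force: [0.1, -0.5, -0.4]
ee_pos: [522.3, -233.7, 8.6]
ft_force: [-0.2, -0.6, -0.1]
```

```bash
python3 -m inch '[{"tx":0,"ty":0,"tz":0.05,"ax":0,"ay":0,"az":0,"jaw":0},{"tx":0,"ty":0,"tz":0.02,"ax":0,"ay":0,"az":0,"jaw":0},{"tx":0,"ty":0,"tz":0,"ax":0,"ay":0,"az":0,"jaw":0}]' | grep -E 'pos|force'; python3 -m inch '[{"tx":0,"ty":0,"tz":0.05,"ax":0,"ay":0,"az":0,"jaw":0},{"tx":0,"ty":0,"tz":0,"ax":0,"ay":0,"az":0,"jaw":0}]' | grep -E 'pos|force'
```

```text
ee_pos: [522.2, -233.8, 8.0]
ft_force: [0.4, 0.7, 2.8]
ee_pos: [522.3, -233.8, 8.0]
ft_force: [-2.2, 1.1, 6.8]
```

```bash
python3 -m inch '[{"tx":0,"ty":0,"tz":0.05,"ax":0,"ay":0,"az":0,"jaw":0},{"tx":0,"ty":0,"tz":0.02,"ax":0,"ay":0,"az":0,"jaw":0},{"tx":-0.1,"ty":0,"tz":0,"ax":0,"ay":0,"az":0,"jaw":0},{"tx":-0.3,"ty":0,"tz":0,"ax":0,"ay":0,"az":0,"jaw":0},{"tx":-0.3,"ty":0,"tz":0,"ax":0,"ay":0,"az":0,"jaw":0}]' | grep -E 'pos|force'; python3 -m inch '[{"tx":-0.35,"ty":0,"tz":0,"ax":0,"ay":0,"az":0,"jaw":0},{"tx":-0.35,"ty":0,"tz":0,"ax":0,"ay":0,"az":0,"jaw":0},{"tx":-0.35,"ty":0,"tz":0,"ax":0,"ay":0,"az":0,"jaw":0},{"tx":-0.35,"ty":0,"tz":0,"ax":0,"ay":0,"az":0,"jaw":0},{"tx":-0.35,"ty":0,"tz":0,"ax":0,"ay":0,"az":0,"jaw":0},{"tx":-0.2,"ty":0,"tz":0,"ax":0,"ay":0,"az":0,"jaw":0},{"tx":0,"ty":0,"tz":0,"ax":0,"ay":0,"az":0,"jaw":0}]' | grep -E 'pos|force'; python3 -m inch '[{"tx":0,"ty":0,"tz":-1,"ax":0,"ay":0,"az":0,"jaw":0},{"tx":0,"ty":0,"tz":-4,"ax":0,"ay":0,"az":0,"jaw":0.2},{"tx":0,"ty":0,"tz":-5,"ax":0,"ay":0,"az":0,"jaw":0.4},{"tx":0,"ty":0,"tz":-4,"ax":0,"ay":0,"az":0,"jaw":0.7},{"tx":0,"ty":0,"tz":0,"ax":0,"ay":0,"az":0,"jaw":0.7},{"tx":0,"ty":0,"tz":0,"ax":0,"ay":0,"az":0,"jaw":0.7},{"tx":0,"ty":0,"tz":0,"ax":0,"ay":0,"az":0,"jaw":0.7}]'; python3 look.py w6.png
```

```text
ee_pos: [525.2, -228.3, 8.0]
ft_force: [-1.3, -3.0, 8.6]
ee_pos: [530.2, -209.1, 7.9]
ft_force: [-0.2, -2.1, 8.8]
t: 20.85
ee_pos: [527.5, -207.7, 145.2]
orientation: [1.93, -2.477, -0.004]
ft_force: [0.8, -1.1, -0.4]
width: 57.3
t 20.85 p [ 527.5 -207.7  145.2] toolx [-0.245 -0.97  -0.   ] tooly [-0.97   0.245  0.003] F [ 0.8 -1.1 -0.4] w 57.3 q6 [-0.4   0.4   1.79  0.    0.95  1.42]
holed_block_center 0.94 [281. 188.] z 37.5 [ 531.6 -210.9] [45.8 99.7] 76.2 offset tool cm [ 0.21 -0.47]
holed_block_center 0.76 [452. 102.] z 29.7 [ 567.2 -373.1] [ 47.4 100.2] 64.7 offset tool cm [15.07 -7.89]
holed_block_center 0.62 [448. 287.] z 29.8 [ 382.  -355.8] [57.4 44.9] 33.4 offset tool cm [17.92 10.5 ]
plain_block1_center 0.83 [201. 189.] z 37.5 [ 549.4 -139.4] [48.1 99.7] 75.7 offset tool cm [-7.16 -0.44]
tray 0.67 [252. 172.] z 19.4 [ 543.8 -160.7] [222.3 126.9] 76.0 offset tool cm [-4.95 -0.42]
```

View pics/w6.png

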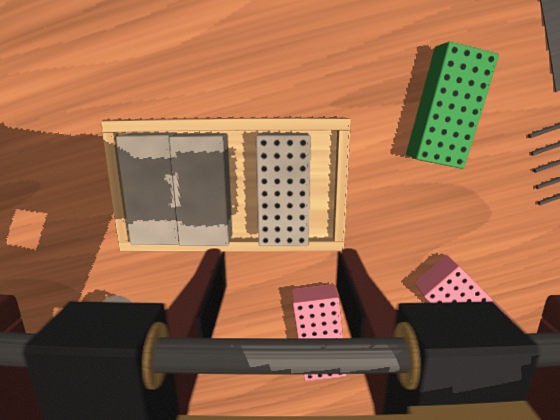

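The pinholed block at (283,188) stands clear by about 28 mm from its neighbour and 26 mm from the end wall, lying flat. I descend to grasp it; finger tips at z≈14 corresponds to a TCP reading of -16.

```bash
python3 -m inch '[{"tx":0.21,"ty":-0.45,"tz":2,"ax":0,"ay":0,"az":0,"jaw":0.68},{"tx":0,"ty":0,"tz":3,"ax":0,"ay":0,"az":0,"jaw":0.68},{"tx":0,"ty":0,"tz":3,"ax":0,"ay":0,"az":0,"jaw":0.68},{"tx":0,"ty":0,"tz":2.5,"ax":0,"ay":0,"az":0,"jaw":0.68},{"tx":0,"ty":0,"tz":1.5,"ax":0,"ay":0,"az":0,"jaw":0.68},{"tx":0,"ty":0,"tz":0.5,"ax":0,"ay":0,"az":0,"jaw":0.68},{"tx":0,"ty":0,"tz":0,"ax":0,"ay":0,"az":0,"jaw":0.68},{"tx":0,"ty":0,"tz":0,"ax":0,"ay":0,"az":0,"jaw":0.68}]'; python3 -c "
from h import *
snap('wrist','w7.png')"
```

```text
t: 22.05
ee_pos: [533.2, -211.5, 22.5]
orientation: [-1.93, 2.478, -0.002]
ft_force: [-0.2, 1.0, 0.5]
width: 59.9
```

View pics/w7.png

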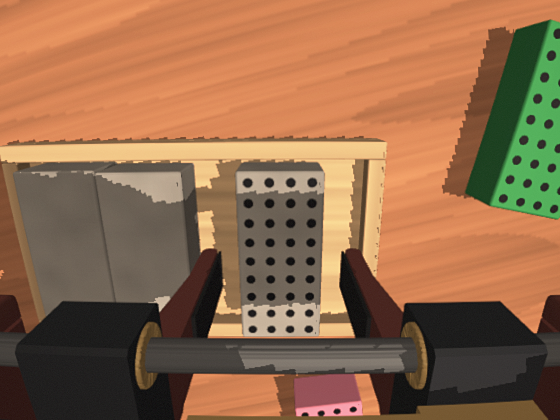

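The fingers straddle the block symmetrically (columns 220 and 345, block 240-322). I descend the rest of the way.

```bash
python3 -m inch '[{"tx":0,"ty":0,"tz":0.5,"ax":0,"ay":0,"az":0,"jaw":0.68},{"tx":0,"ty":0,"tz":0.5,"ax":0,"ay":0,"az":0,"jaw":0.68},{"tx":0,"ty":0,"tz":0.4,"ax":0,"ay":0,"az":0,"jaw":0.68},{"tx":0,"ty":0,"tz":0.2,"ax":0,"ay":0,"az":0,"jaw":0.68}]' | grep -E 'pos|force'; python3 -m inch '[{"tx":0,"ty":0,"tz":0.3,"ax":0,"ay":0,"az":0,"jaw":0.68},{"tx":0,"ty":0,"tz":0.4,"ax":0,"ay":0,"az":0,"jaw":0.68},{"tx":0,"ty":0,"tz":0.4,"ax":0,"ay":0,"az":0,"jaw":0.68},{"tx":0,"ty":0,"tz":0.4,"ax":0,"ay":0,"az":0,"jaw":0.68},{"tx":0,"ty":0,"tz":0,"ax":0,"ay":0,"az":0,"jaw":0.68}]' | grep -E 'pos|force'
```

```text
ee_pos: [532.3, -211.2, 5.2]
ft_force: [0.3, 1.1, 0.6]
ee_pos: [532.2, -211.1, -9.7]
ft_force: [0.9, -0.1, -0.3]
```

```bash
python3 -m inch '[{"tx":0,"ty":0,"tz":0.2,"ax":0,"ay":0,"az":0,"jaw":0.68},{"tx":0,"ty":0,"tz":0.2,"ax":0,"ay":0,"az":0,"jaw":0.68},{"tx":0,"ty":0,"tz":0.2,"ax":0,"ay":0,"az":0,"jaw":0.68},{"tx":0,"ty":0,"tz":0,"ax":0,"ay":0,"az":0,"jaw":0.68}]' | grep -E 'pos|force'; python3 -m inch '[{"tx":0,"ty":0,"tz":0,"ax":0,"ay":0,"az":0,"jaw":0.58},{"tx":0,"ty":0,"tz":0,"ax":0,"ay":0,"az":0,"jaw":0.54},{"tx":0,"ty":0,"tz":0,"ax":0,"ay":0,"az":0,"jaw":0.5},{"tx":0,"ty":0,"tz":0,"ax":0,"ay":0,"az":0,"jaw":0.45},{"tx":0,"ty":0,"tz":0,"ax":0,"ay":0,"az":0,"jaw":0.4},{"tx":0,"ty":0,"tz":0,"ax":0,"ay":0,"az":0,"jaw":0.4}]'
```

```text
ee_pos: [532.4, -211.2, -15.5]
ft_force: [0.8, -1.0, 0.2]
t: 24.48
ee_pos: [532.5, -211.2, -15.3]
orientation: [-1.93, 2.478, -0.0]
ft_force: [-0.5, 0.4, 1.3]
width: 46.1
```

Gripped at 46.1 mm. I lift gently and carry towards the stand.

```bash
python3 -m inch '[{"tx":0,"ty":0,"tz":-0.2,"ax":0,"ay":0,"az":0,"jaw":0.4},{"tx":0,"ty":0,"tz":-0.5,"ax":0,"ay":0,"az":0,"jaw":0.4},{"tx":0,"ty":0,"tz":-1,"ax":0,"ay":0,"az":0,"jaw":0.4},{"tx":0,"ty":0,"tz":-1.5,"ax":0,"ay":0,"az":0,"jaw":0.4},{"tx":0,"ty":0,"tz":-2,"ax":0,"ay":0,"az":0,"jaw":0.4},{"tx":0,"ty":0,"tz":-2,"ax":0,"ay":0,"az":0,"jaw":0.4},{"tx":0,"ty":0,"tz":-2,"ax":0,"ay":0,"az":0,"jaw":0.4},{"tx":0,"ty":0,"tz":-1.5,"ax":0,"ay":0,"az":0,"jaw":0.4},{"tx":0,"ty":0,"tz":-0.5,"ax":0,"ay":0,"az":0,"jaw":0.4},{"tx":0,"ty":0,"tz":0,"ax":0,"ay":0,"az":0,"jaw":0.4}]'; python3 -m inch '[{"tx":-1,"ty":0.3,"tz":0,"ax":0,"ay":0,"az":0,"jaw":0.4},{"tx":-2,"ty":0.5,"tz":0,"ax":0,"ay":0,"az":0,"jaw":0.4},{"tx":-3.5,"ty":0.9,"tz":0,"ax":0,"ay":0,"az":0,"jaw":0.4},{"tx":-3.5,"ty":0.9,"tz":0,"ax":0,"ay":0,"az":0,"jaw":0.4},{"tx":-3.5,"ty":0.9,"tz":0,"ax":0,"ay":0,"az":0,"jaw":0.4},{"tx":-3.5,"ty":0.9,"tz":0,"ax":0,"ay":0,"az":0,"jaw":0.4},{"tx":-3.5,"ty":0.9,"tz":0,"ax":0,"ay":0,"az":0,"jaw":0.4},{"tx":-3.5,"ty":0.9,"tz":0,"ax":0,"ay":0,"az":0,"jaw":0.4},{"tx":-3.5,"ty":0.9,"tz":0,"ax":0,"ay":0,"az":0,"jaw":0.4},{"tx":-3.5,"ty":0.9,"tz":0,"ax":0,"ay":0,"az":0,"jaw":0.4},{"tx":-2.5,"ty":0.8,"tz":0,"ax":0,"ay":0,"az":0,"jaw":0.4},{"tx":-1.6,"ty":0.4,"tz":0,"ax":0,"ay":0,"az":0,"jaw":0.4}]'; python3 -m inch '[{"tx":0,"ty":0,"tz":0,"ax":0,"ay":0,"az":0,"jaw":0.4},{"tx":0,"ty":0,"tz":0,"ax":0,"ay":0,"az":0,"jaw":0.4}]'
python3 - <<'E'
from h import *
o=get_obs();r=R.from_rotvec(o['orientation']).as_matrix();st()
im,d,c=snap('wrist','w8.png')
for n in ['stand_top','holed_block_center']:
  for m in masks_of('wrist',n)[:2]:
    ys,xs=np.nonzero(m['pixels']); dd=d[ys,xs];k=dd>0; w=world(c,np.c_[xs,ys][k],dd[k]); zz=np.median(w[:,2])
    w=w[abs(w[:,2]-zz)<5]; q=cv2.minAreaRect(w[:,:2].astype(np.float32)); print(n,m['score'],m['location'],round(zz,1),np.round(np.array([*q[0],*q[1],q[2]]),1),'off cm',np.round(r[:,:2].T@np.array([q[0][0]-o['ee_pos'][0],q[0][1]-o['ee_pos'][1],0])/10,2))
E
```

```text
t: 25.72
ee_pos: [532.5, -211.3, 97.0]
orientation: [-1.93, 2.478, -0.001]
ft_force: [-0.4, -0.3, -3.1]
width: 45.7
t: 27.22
ee_pos: [528.0, 153.6, 96.2]
orientation: [1.932, -2.476, -0.001]
ft_force: [-0.7, -0.4, -2.3]
width: 45.7
t: 27.48
ee_pos: [528.9, 151.1, 96.5]
orientation: [1.93, -2.478, -0.0]
ft_force: [0.3, -0.1, -2.9]
width: 46.0
t 27.48 p [528.9 151.1  96.5] toolx [-0.245 -0.97   0.   ] tooly [-0.97   0.245  0.   ] F [ 0.3 -0.1 -2.9] w 46.0 q6 [ 0.26  0.45  1.86 -0.    0.83  2.08]
stand_top 0.78 [273.9, 142.0] 23.6 [554.2 146.8  90.2  98.5  77.3] off cm [-0.2  -2.56]
holed_block_center 0.91 [280.4, 254.7] 149.3 [528.2 150.8  46.1 100.7  75.9] off cm [0.05 0.06]
```

View pics/w8.png

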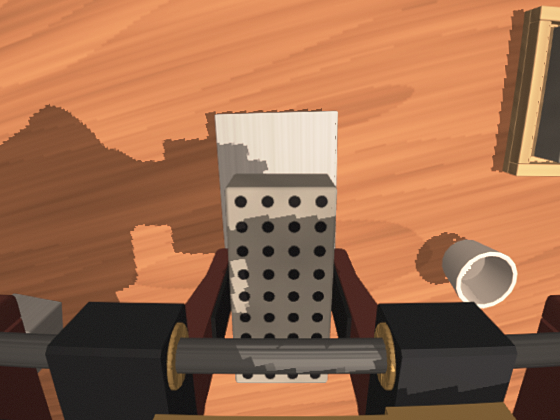

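The block is held level over the stand (plate edges at columns 215-338, top edge row 112). Its centre is within about 2 mm and 1.4° of the stand's. I correct and lower; the underside is about 96 mm above the top plate.

```bash
python3 -m inch '[{"tx":-0.18,"ty":-0.05,"tz":1,"ax":0,"ay":0,"az":-1.3,"jaw":0.4},{"tx":0,"ty":0,"tz":1.5,"ax":0,"ay":0,"az":0,"jaw":0.4},{"tx":0,"ty":0,"tz":1.5,"ax":0,"ay":0,"az":0,"jaw":0.4},{"tx":0,"ty":0,"tz":1.5,"ax":0,"ay":0,"az":0,"jaw":0.4},{"tx":0,"ty":0,"tz":1.5,"ax":0,"ay":0,"az":0,"jaw":0.4},{"tx":0,"ty":0,"tz":1,"ax":0,"ay":0,"az":0,"jaw":0.4},{"tx":0,"ty":0,"tz":0.7,"ax":0,"ay":0,"az":0,"jaw":0.4},{"tx":0,"ty":0,"tz":0.4,"ax":0,"ay":0,"az":0,"jaw":0.4},{"tx":0,"ty":0,"tz":0,"ax":0,"ay":0,"az":0,"jaw":0.4}]' |grep -E 'pos|force'; python3 -m inch '[{"tx":0,"ty":0,"tz":0.1,"ax":0,"ay":0,"az":0,"jaw":0.4},{"tx":0,"ty":0,"tz":0,"ax":0,"ay":0,"az":0,"jaw":0.4}]'|grep -E 'pos|force'; python3 -m inch '[{"tx":0,"ty":0,"tz":0.1,"ax":0,"ay":0,"az":0,"jaw":0.4},{"tx":0,"ty":0,"tz":0,"ax":0,"ay":0,"az":0,"jaw":0.4}]'|grep -E 'pos|force'
```

```text
ee_pos: [530.2, 153.2, 5.7]
ft_force: [0.1, -0.5, -2.4]
ee_pos: [530.4, 153.3, 5.0]
ft_force: [-0.1, -0.2, -3.2]
ee_pos: [530.1, 153.2, 3.7]
ft_force: [-0.5, -0.4, -3.0]
```

```bash
python3 -m inch '[{"tx":0,"ty":0,"tz":0.1,"ax":0,"ay":0,"az":0,"jaw":0.4},{"tx":0,"ty":0,"tz":0.1,"ax":0,"ay":0,"az":0,"jaw":0.4},{"tx":0,"ty":0,"tz":0,"ax":0,"ay":0,"az":0,"jaw":0.4}]'|grep -E 'pos|force'; python3 -m inch '[{"tx":0,"ty":0,"tz":0.05,"ax":0,"ay":0,"az":0,"jaw":0.4},{"tx":0,"ty":0,"tz":0,"ax":0,"ay":0,"az":0,"jaw":0.4}]'|grep -E 'pos|force'; python3 -m inch '[{"tx":0,"ty":0,"tz":0.05,"ax":0,"ay":0,"az":0,"jaw":0.4},{"tx":0,"ty":0,"tz":0,"ax":0,"ay":0,"az":0,"jaw":0.4}]'|grep -E 'pos|force'
```

```text
ee_pos: [530.1, 153.2, 1.6]
ft_force: [0.2, -0.0, -2.3]
ee_pos: [530.1, 153.2, 1.2]
ft_force: [-1.2, -0.9, -2.7]
ee_pos: [530.2, 153.2, 0.7]
ft_force: [-0.5, -0.4, -2.3]
```

```bash
python3 -m inch '[{"tx":0,"ty":0,"tz":0.04,"ax":0,"ay":0,"az":0,"jaw":0.4},{"tx":0,"ty":0,"tz":0,"ax":0,"ay":0,"az":0,"jaw":0.4}]'|grep -E 'pos|force'; python3 -m inch '[{"tx":0,"ty":0,"tz":0.04,"ax":0,"ay":0,"az":0,"jaw":0.4},{"tx":0,"ty":0,"tz":0,"ax":0,"ay":0,"az":0,"jaw":0.4}]'|grep -E 'pos|force'; python3 -m inch '[{"tx":0,"ty":0,"tz":0.03,"ax":0,"ay":0,"az":0,"jaw":0.4},{"tx":0,"ty":0,"tz":0,"ax":0,"ay":0,"az":0,"jaw":0.4}]'|grep -E 'pos|force'
```

```text
ee_pos: [530.2, 153.2, 0.8]
ft_force: [-2.6, -0.5, 5.2]
ee_pos: [530.2, 153.2, 0.7]
ft_force: [-3.7, -0.7, 10.9]
ee_pos: [530.2, 153.2, 0.7]
ft_force: [-4.6, -0.7, 13.4]
```

It has landed. I ease off, open, retreat and check.

```bash
python3 -m inch '[{"tx":0,"ty":0,"tz":-0.08,"ax":0,"ay":0,"az":0,"jaw":0.4},{"tx":0,"ty":0,"tz":0,"ax":0,"ay":0,"az":0,"jaw":0.55},{"tx":0,"ty":0,"tz":0,"ax":0,"ay":0,"az":0,"jaw":0.65},{"tx":0,"ty":0,"tz":0,"ax":0,"ay":0,"az":0,"jaw":0.7},{"tx":0,"ty":0,"tz":0,"ax":0,"ay":0,"az":0,"jaw":0.7}]'|grep -E 'pos|force|wid'; python3 -m inch '[{"tx":0,"ty":0,"tz":-0.5,"ax":0,"ay":0,"az":0,"jaw":0.7},{"tx":0,"ty":0,"tz":-2,"ax":0,"ay":0,"az":0,"jaw":0.7},{"tx":0,"ty":0,"tz":-4,"ax":0,"ay":0,"az":0,"jaw":0.7},{"tx":0,"ty":0,"tz":-5,"ax":0,"ay":0,"az":0,"jaw":0.7},{"tx":0,"ty":0,"tz":-3,"ax":0,"ay":0,"az":0,"jaw":0.7},{"tx":0,"ty":0,"tz":0,"ax":0,"ay":0,"az":0,"jaw":0.7},{"tx":0,"ty":0,"tz":0,"ax":0,"ay":0,"az":0,"jaw":0.7}]'|grep -E 't:|pos|force|wid'
python3 - <<'E'
from h import *
def rep(cam,names):
  im,d,c=snap(cam,'f_%s.png'%cam)
  for n in names:
    for m in masks_of(cam,n)[:4]:
      ys,xs=np.nonzero(m['pixels']); dd=d[ys,xs];k=dd>0; w=world(c,np.c_[xs,ys][k],dd[k]); zt=np.percentile(w[:,2],90); w=w[w[:,2]>zt-6]; q=cv2.minAreaRect(w[:,:2].astype(np.float32)); print(cam,n,round(m['score'],2),np.round(m['location']),round(zt,1),np.round(np.array([*q[0],*q[1],q[2]]),1))
rep('wrist',['holed_block_center','stand_top'])
rep('top',['holed_block_center','plain_block1_center','stand_top','tray','flux_pot_rim','doming_cube','hammer_grip'])
E
```

```text
ee_pos: [530.2, 153.2, 0.3]
ft_force: [0.1, 0.4, 0.2]
width: 61.5
t: 32.38
ee_pos: [529.5, 153.0, 144.7]
ft_force: [0.3, 0.3, -0.4]
width: 61.4
wrist holed_block_center 0.81 [282. 196.] 53.9 [528.6 153.1  46.1  99.6  77.2]
wrist stand_top 0.93 [310. 172.] 23.9 [528.5 152.5  90.3 149.6  77.3]
wrist stand_top 0.26 [280. 199.] 53.9 [528.6 153.1  46.1  99.6  77.2]
top holed_block_center 0.79 [445. 301.] 33.1 [ 362.6 -366.2  100.    47.6   33.8]
top holed_block_center 0.74 [446. 223.] 33.4 [ 566.2 -371.7   46.7   99.9   63.5]
top holed_block_center 0.63 [384. 302.] 33.3 [ 364.9 -208.8   46.   100.2   84.2]
top plain_block1_center 0.7 [356. 232.] 41.6 [ 546.8 -139.3   43.2   99.1   76.1]
top stand_top 0.5 [251. 218.] 27.5 [524.1 139.8  43.  155.2  66. ]
top tray 0.57 [380. 236.] 21.9 [ 542.5 -160.   220.5  125.9   76.1]
top flux_pot_rim 0.66 [298. 275.] 41.0 [4.333e+02 3.200e+00 4.660e+01 4.680e+01 3.000e-01]
top flux_pot_rim 0.48 [252. 218.] 27.7 [520.  133.3  53.3 155.5  66.1]
top flux_pot_rim 0.45 [378. 232.] 21.9 [ 542.5 -160.   220.4  125.8   76.1]
top doming_cube 0.58 [138. 257.] 53.0 [470.4 411.6  50.4  51.   66.3]
top hammer_grip 0.74 [298. 137.] 28.3 [777.2 -19.8 260.7  88.8  87.4]
```

View pics/f_wrist.png

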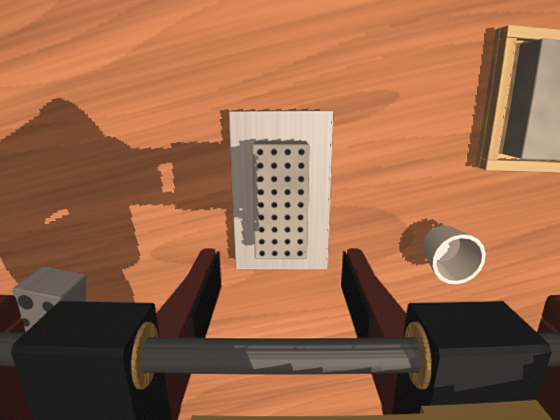

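The block lies flat in the middle of the stand (281,200), pinholes up, under 1 mm and 0.1° off, and the gripper is clear.

```bash
python3 -c "
from workcell import ctrl
print(ctrl.close_job())"
```

```text
the job is handed in; nothing more can be done
None
```

The pinholed block is in the middle of the steel stand, pinholes up and released, and the job is handed in at about 32 s of the 69 s allowed. No verdict is reported.

**What I did:**
- I pressed lightly (about 9–12 N) on the middle block and dragged it about 52 mm along the tray, pushing the outer plain block ahead of it.
- I dragged the pinholed block about 26 mm the same way. It then lay flat with about 28 mm free on the neighbour's side and 26 mm on the end-wall side.
- I gripped it at 46 mm, carried it over and set it down. The highest force I read at set-down was 13.4 N.

**Last checks:**
- **Pinholed block:** the wrist camera put its centre under 1 mm from the stand's centre and its length 0.1° off the long side. Its top was at 53.9 mm, against 54 mm expected.
- **Plain blocks:** after the drags the wrist picture showed both flat in the tray. In the final top view the network listed only one of them, with its top at the original height.
- **Pot and cube:** they measured within 2 mm of where they started.

**What disagreed:**
- **Finger length:** the fingers touched 30 mm higher than the reported TCP implied. I measured that offset from the depth image and the first contact, and worked with it.
- **Hammer:** its mask centre came out about 16 mm different between the two top views, with the outline turned. I put this down to mask noise, since the arm never went near it.
- **Stand in the last top view:** its mask there was poor, and probably the arm was in the way. I relied on the wrist view instead.

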